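Charge the vibrating mill and hold its run plunger at half travel

TASK

Carry the steel beaker over to the vibrating mill, pour all six white grinding balls into the mill's open bowl, then stand the empty beaker upright on the bench and let go of it. Then, with the fingers, press the black mushroom plunger of the grey run box down to half its travel (12 of its 24 mm) and keep it there, never pushing it to the bottom, which trips the mill: the program finishes while the fingers are still holding the plunger at half travel. Leave the mug and the white bowl where they are.

Things in the scene. Friction and masses are not known exactly. Their poses are not given: they have to be found in the camera images.
- cup: steel beaker, no handle, slightly flared, 85 mm high, 54 mm across at the foot, 66 mm at the rim, wall 2.5 mm, floor 5 mm, 60 to 130 g empty; holds the six balls at first (up to about 35 mm above its foot); stands on the bench to the robot's left or right, the run box on the other side; origin at the centre of its underside, z along its axis to the mouth
- mill: vibrating mill, fixed: round grey motor housing (190 mm across) with an open, empty, round grey plastic bowl on top; bowl 210 mm across outside at the rim, wall 5 mm, rim 165 mm and inner floor 86 mm above the bench, 154 mm across inside at the floor, 200 mm at the rim; origin on its axis at bench level
- mill_rim (a point): centre of the mill bowl's mouth, on its axis, at the height of the rim (165 mm above the bench)
- plunger_top (a point): top centre of the plunger: black flat-topped mushroom head, 48 mm across, 13 mm thick, top 120 mm above the bench at rest, on an 18 mm steel stem. A rubber ring on the stem, 12 mm above the collar at rest, meets the collar's top at half travel
- runbox: run box, fixed: grey block 110 x 110 x 65 mm with a round steel collar (40 mm across) in the middle of its top, up to 80 mm above the bench, out of which the plunger stem rises; origin under its centre at bench level
- plunger (a joint): how far the plunger is pressed down, m: 0 released (up), 0.012 half travel, 0.024 at the bottom stop; a spring returns it, pushing up with 3.5 N at the top, 7.7 N at half and 12 N at the bottom
- ball1: white ceramic grinding ball, 18 mm diameter, 12 g, polished and slippery; origin at its centre; rolls easily; starts in the beaker
- ball2: white ceramic grinding ball, 18 mm diameter, 12 g, polished and slippery; origin at its centre; rolls easily; starts in the beaker
- ball3: white ceramic grinding ball, 18 mm diameter, 12 g, polished and slippery; origin at its centre; rolls easily; starts in the beaker
- ball4: white ceramic grinding ball, 18 mm diameter, 12 g, polished and slippery; origin at its centre; rolls easily; starts in the beaker
- ball5: white ceramic grinding ball, 18 mm diameter, 12 g, polished and slippery; origin at its centre; rolls easily; starts in the beaker
- ball6: white ceramic grinding ball, 18 mm diameter, 12 g, polished and slippery; origin at its centre; rolls easily; starts in the beaker
- mug: bystander: empty terracotta mug with a handle, 84 mm across, 95 mm high; origin at the centre of its underside
- bowl: bystander: empty white footed bowl, 110 mm across, 50 mm high; origin at the centre of its underside
Mind the look-alikes: they are no part of the job. Of the things that look like the cup, the smallest one is meant. Leave any purple or red look-alike of the runbox alone.

How it is judged:
By the outcome, as a careful person would: the job done as asked, in the order asked, and still so for the second after the job is handed in, while the arm keeps its last pose, push and grip.
It also fails if it takes over 72 s, if anything falls off the work surface, if the arm or the gripper's body presses on something with over 40 N, if the wrist force passes 120 N, or if a joint passes its speed limit or range.

ROBOT

A 6-joint arm with a two-finger parallel gripper is mounted at the origin on the work surface. World frame = base frame: x ahead of the robot, y to its left, z up, the work surface at z = 0. Lengths are in m, angles in rad, forces in N, time in s.
With the tool pointing down it reaches from about 0.25 to 0.725 m from the base axis. Payload 4 kg.
Tool frame: the origin (TCP) lies midway between the tips of the shut fingers; the grasp point (between the pads) lies 19 mm behind it; z points along the fingers, y is the line along which they close (so a half turn about z gives the same grasp; the last joint's range is limited). The gripper opens to 85 mm and grips with 20 to 120 N. Pads are 22 mm wide; open, the fingers measure 114 mm over their backs; the gripper's body (76 mm by 85 mm) begins 54 mm behind the grasp point. The pads swing forward as they close: fully open they stand 13 mm farther back than shut.
Start: joints at [-1.299, 0.241, 0.005, 1.335, 0, 1.571], TCP at [0.134, -0.482, 0.231] pointing down, gripper open.
Joint ranges: [-2.72, 2.72], [-1.05, 1.87], [-1.09, 1.28], [-1.99, 2.15], [-1.42, 1.44], [-3.14, 3.14]. Speed limits (rad/s): [2.79, 2.79, 3.14, 3.14, 3.14, 3.14].

INTERFACE

Orientations are given as a unit quaternion [x, y, z, w].
In Python, from workcell import get_obs, camera, job_done, silhouettes gives the robot as it stands. The module is installed in compiled form; this text tells all that it offers.
- The arm moves only by the tool drive_tool, never from a script. Its argument "increments" is a list of rows, each a list of 3 entries, a list of its own where there are three numbers: the shift along the world's x, y, z in mm, then the turn, a rotation vector about the world's x, y, z in degrees, then the opening, from 0 (shut) to 1 (fully open). A call has 1 to 8 rows; each row shifts and turns the commanded pose from where the row before left it; what a row does not reach is not made up. A row lasts 1/12 s, in which the tool goes at most 41.7 mm and 7.16 degrees, less where a joint would pass 70% of its speed; a pose out of reach is approached as far as the arm can. A call is refused whole if a number of a shift passes 41.7 or a number of a turn 7.16, either way. A call with a gripper value outside its range is refused whole. The fingers move at their own pace and stop on an object; the grip force is fixed at half the most. Time passes only in rows, so rows that do not move let the fingers close. It gives the time, the measured TCP pose, the force, the opening and the grip force at its end, in the units of the state.
- get_obs(): the state, without advancing time (a new reading comes with each control period).
- camera(name): name is "scene" or "top"; returns a dict with "image" (480x640x3 uint8, red, green, blue), "K" (3x3 intrinsics, pixels), "view" (4x4, takes a point from world to camera coordinates). Camera axes: x right, y down, z forward; pixel columns grow to the right and rows downward; lengths in m; the calibration is good to about 2 mm. A picture is of the moment at which its call begins. There is no depth.
- job_done(): hands the job in; it is judged then, once.
Trained networks look in a picture, given as the dict that the camera call returned (one of the last four; its "shot" number tells which), for a name from the list of things; names that differ only in an ending like _2 or _b are one class to them, and where a whole thing is asked for, a point or a joint stands for the part that bears it (a point fixed in the world has none). Each returns a list of dicts, best first, with "conf" (0 to 1); they miss things now and then, are a little off and sometimes report something else, mostly with a low value. They report only what shows in the picture. A call takes as long as a camera call. They do not tell look-alikes from the thing itself.
- silhouettes(query, picture): "region" (480x640 bool, what is visible of it) and "bbox" ([left, top, right, bottom] in pixels, round what is visible of it).
The state is a dict: "clock": time; "joint_pos": joint angles; "joint_vel": joint speeds; "tau": joint torques, N m; "eef_pos": TCP position; "tool_rot": TCP orientation; "ft_force": force on the tool from outside, world axes, zero at the start; "ft_torque": the same for the moment, N m; "grip_width": finger opening in m; "grasp_force": force on a finger pad.
Only numpy, scipy, OpenCV 4.12 (cv2) and the standard library are available. Lean on these libraries where they do the work, as an engineer would, in place of code of your own. Each camera call takes 0.05 s, during which the arm holds its last target. There are 200 camera calls.

## Working session

There is one attempt and no reset: what is moved stays moved. The work goes in short steps, Python scripts to look and compute and a tool call to move; the robot and the scene stay as the last step left them, time stands still between calls to the robot, and variables do not carry over. Pictures are saved under pics/ and viewed, at most 10 in all, crops included, and the job is handed in when it is done.

Besides the shell and the picture viewer there is one more tool, called in YAML: its name, and indented under it one key for each argument. drive_tool: Moves the arm, as the interface text tells. Its arguments: {"type":"object","properties":{"increments":{"type":"array"}},"required":["increments"]}

```bash
mkdir -p pics
cat > h.py <<'E'
import numpy as np, cv2
from workcell import *
def ray(c,u,v):
    R=c["view"][:3,:3];t=c["view"][:3,3]
    d=R.T@np.linalg.inv(c["K"])@np.array([u,v,1.]);return -R.T@t,d
def atz(c,u,v,z):
    o,d=ray(c,u,v);return o+d*(z-o[2])/d[2]
def proj(c,p):
    q=c["K"]@(c["view"][:3,:3]@np.array(p)+c["view"][:3,3]);return q[:2]/q[2]
def save(c,n): cv2.imwrite("pics/"+n,c["image"][:,:,::-1])
E
python3 - <<'E'
from h import *
for n in("scene","top"):
    c=camera(n);save(c,n+"0.png");o,_=ray(c,0,0);print(n,o.round(3),c["K"][0,0])
    for q in("cup","mill","runbox","mug","bowl","plunger","ball1"):
        for s in silhouettes(q,c):
            b=s["bbox"];print(q,round(s["conf"],2),np.array(b).round(0),s["region"].sum(),atz(c,(b[0]+b[2])/2,(b[1]+b[3])/2,0.05).round(3))
print(get_obs())
E
```

```text
scene [1.053 0.596 1.124] 453.06592105861415
cup 0.75 [256.  99. 281. 135.] 762 [ 0.384 -0.468  0.05 ]
cup 0.74 [278. 127. 292. 158.] 465 [ 0.418 -0.33   0.05 ]
cup 0.7 [245. 141. 272. 181.] 915 [ 0.536 -0.322  0.05 ]
mill 0.98 [253. 172. 333. 268.] 5553 [ 0.601 -0.062  0.05 ]
runbox 0.87 [472. 314. 540. 378.] 2552 [0.453 0.583 0.05 ]
runbox 0.76 [220. 264. 276. 323.] 2059 [0.844 0.047 0.05 ]
runbox 0.74 [389. 256. 447. 313.] 2019 [0.488 0.325 0.05 ]
mug 0.97 [210. 185. 245. 227.] 1072 [ 0.717 -0.233  0.05 ]
bowl 0.78 [318. 305. 360. 347.] 1325 [0.725 0.273 0.05 ]
plunger 0.74 [511. 326. 529. 343.] 327 [0.401 0.587 0.05 ]
plunger 0.72 [416. 261. 433. 276.] 260 [0.437 0.304 0.05 ]
plunger 0.54 [235. 274. 253. 288.] 240 [0.83  0.009 0.05 ]
top [0.374 0.069 1.673] 617.2304357167696
cup 0.94 [506. 320. 550. 352.] 1091 [ 0.391 -0.481  0.05 ]
cup 0.68 [443. 256. 484. 291.] 1001 [ 0.551 -0.315  0.05 ]
cup 0.66 [457. 316. 489. 340.] 370 [ 0.41  -0.338  0.05 ]
mill 0.68 [319. 201. 402. 285.] 5658 [ 0.627 -0.043  0.05 ]
mill 0.59 [457. 315. 489. 340.] 400 [ 0.41  -0.338  0.05 ]
runbox 0.75 [30
[... 514 characters left out ...]
'clock': 0.8, 'joint_pos': array([-1.29901131e+00,  2.40537733e-01,  4.98743945e-03,  1.33518279e+00,
       -1.07876793e-05,  1.57078773e+00]), 'joint_vel': array([ 0.00273595, -0.00102958,  0.00111984,  0.00148072,  0.00061055,
       -0.00048395]), 'tau': array([ 4.85680539e-04, -3.72151351e+01,  2.52679592e+01,  9.06525693e-04,
        4.10004634e-05,  7.47022710e-06]), 'eef_pos': array([ 0.13422277, -0.48164836,  0.23133279]), 'tool_rot': array([ 9.90780230e-01,  1.35478906e-01, -1.06045119e-06,  3.20598803e-05]), 'ft_force': array([ 0.37776453, -0.05275142,  0.10745177]), 'ft_torque': array([ 0.02535801, -0.00845638,  0.01813354]), 'grasp_force': 0.0, 'grip_width': 0.08553618289882534}
```

Run:
```python
import cv2,numpy as np
a=cv2.imread("pics/scene0.png")[80:390,190:560];b=cv2.imread("pics/top0.png")
cv2.imwrite("pics/s1.png",cv2.resize(a,None,fx=2,fy=1.93,interpolation=3)[:600,:800])
x=cv2.resize(b[240:370,430:560],None,fx=3,fy=3,interpolation=3); y=cv2.resize(b[130:350,85:360],None,fx=1.45,fy=1.77,interpolation=3)[:390]
cv2.imwrite("pics/t1.png",np.hstack([x,y]))
```

```text
Traceback (most recent call last):
ValueError: all the input array dimensions except for the concatenation axis must match exactly, but along dimension 0, the array at index 0 has size 390 and the array at index 1 has size 389
```

View pics/s1.png

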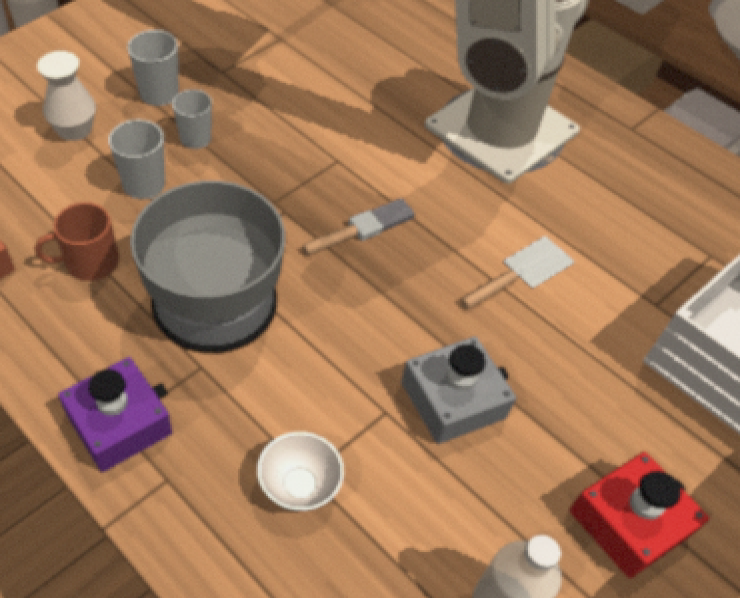

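Three beakers in the scene picture: (268,117), (285,142) and (258,161). The middle one, at (285,142), is clearly the smallest, so it is the cup. The grey run box is at (418,284); the purple one (248,293) and the red one (506,346) are decoys. I'll confirm with one enlarged crop.

Run:
```python
import cv2,numpy as np
from h import *
b=cv2.imread("pics/top0.png")
x=cv2.resize(b[240:370,430:560],(400,400),interpolation=3); y=cv2.resize(b[250:350,180:280],(400,400),interpolation=3)
cv2.imwrite("pics/t1.png",np.hstack([x,y]))
T=camera("top");S=camera("scene")
# fit body of revolution: project cup model outline
def fit(cam_s,prof,x0):
    from scipy.optimize import minimize
    a=np.linspace(0,2*np.pi,60)
    def iou(p):
        r=[]
        for c,m in cam_s:
            k=np.array([proj(c,[p[0]+R*np.cos(t),p[1]+R*np.sin(t),z]) for R,z in prof for t in a])
            M=np.zeros((1920,2560),np.uint8);cv2.fillConvexPoly(M,cv2.convexHull((k*4+1.5).astype(np.int32)),1)
            M=cv2.resize(M,(640,480),interpolation=cv2.INTER_AREA).astype(float) if 0 else M.reshape(480,4,640,4).mean((1,3))
            r.append((np.minimum(M,m).sum())/np.maximum(M,m).sum())
        return -np.mean(r)
    o=minimize(iou,x0,method="Nelder-Mead",options=dict(initial_simplex=[x0,[x0[0]+.01,x0[1]],[x0[0],x0[1]+.01]],xatol=2e-4));return o.x.round(4),o.fun
def pick(q,c,p):
    return min(silhouettes(q,c),key=lambda s:np.hypot(*((np.array(s["bbox"][:2])+s["bbox"][2:])/2-proj(c,p))))["region"].astype(float)
for q,p,prof in(("cup",[.41,-.338],[(.027,0),(.033,.085)]),("mill",[.615,-.05],[(.095,0),(.105,.165)]),("plunger",[.455,.318],[(.024,.107),(.024,.120)])):
    z=.12 if q=="plunger" else .05
    ms=[(c,pick(q,c,p+[z])) for c in(T,S)]
    print(q,fit(ms,prof,p),fit(ms[:1],prof,p),fit(ms[1:],prof,p))
```

```text
cup (array([ 0.4126, -0.3328]), np.float64(-0.814833783846876)) (array([ 0.4128, -0.3329]), np.float64(-0.6871475215197388)) (array([ 0.412 , -0.3335]), np.float64(-0.9486180014174345))
mill (array([ 0.6124, -0.0378]), np.float64(-0.48777990547137023)) (array([ 0.615, -0.05 ]), np.float64(-0.0)) (array([ 0.6124, -0.0378]), np.float64(-0.9755598109427405))
plunger (array([0.4736, 0.315 ]), np.float64(-0.9141357142975917)) (array([0.4736, 0.315 ]), np.float64(-0.9490118577075098)) (array([0.4732, 0.3152]), np.float64(-0.8796120598777145))
```

View pics/t1.png

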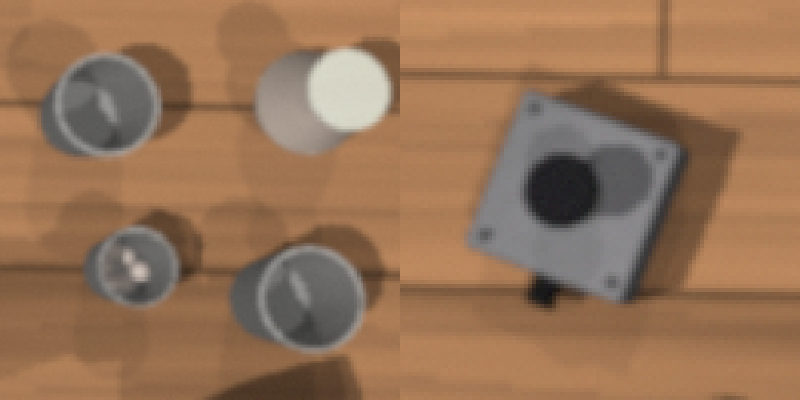

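The crop confirms it: the small beaker at top-view px (474,327) holds the white balls, and the larger ones are empty. The run box at px (222,297) is the grey one. Next I'll plan the side-grasp approach.

```bash
cat >> h.py <<'E'
from scipy.spatial.transform import Rotation as Ro
def tool(az,pitch,roll=0):
    "az deg, pitch deg below horizontal, y axis to the left at roll 0; roll about tool z"
    a,p=np.radians([az,pitch]);z=np.array([np.cos(p)*np.cos(a),np.cos(p)*np.sin(a),-np.sin(p)])
    y=np.array([-np.sin(a),np.cos(a),0]);R=Ro.from_matrix(np.c_[np.cross(y,z),y,z]);return R*Ro.from_rotvec([0,0,np.radians(roll)])
def plan(p,R,p0=None,R0=None,smax=40,amax=7):
    o=get_obs();p0=o["eef_pos"] if p0 is None else p0;R0=Ro.from_quat(o["tool_rot"]) if R0 is None else R0
    d=(np.array(p)-p0)*1000;w=np.degrees((R*R0.inv()).as_rotvec())
    n=int(np.ceil(max(np.linalg.norm(d)/smax,np.linalg.norm(w)/amax,1)))
    print("n",n,"shift",(d/n).round(1),"turn",(w/n).round(2),"total",d.round(1),w.round(1))
def st():
    o=get_obs();print(o["clock"],o["eef_pos"].round(4),"j",o["joint_pos"].round(2),"z",Ro.from_quat(o["tool_rot"]).as_matrix()[:,2].round(3),"y",Ro.from_quat(o["tool_rot"]).as_matrix()[:,1].round(3),"F",o["ft_force"].round(1),o["grip_width"].round(4),round(float(o["grasp_force"]),1))
E
python3 - <<'E'
from h import *
T=camera("top");print("mill",atz(T,360.5,243,.165).round(4),"A",atz(T,465,274,.11).round(3),"B",atz(T,530.7,337,.11).round(3))
c=np.array([.4125,-.333,.056]);az=np.degrees(np.arctan2(c[1],c[0]));print(az)
R=tool(az,15);z=R.as_matrix()[:,2];g=c+z*.025;pre=g-z*.13
print(g,pre);hi=pre+[0,0,.2]
plan(hi,R);plan(pre,R,hi,R);plan(g,R,pre,R)
E
```

```text
mill [ 0.6099 -0.035   0.165 ] A [ 0.544 -0.306  0.11 ] B [ 0.388 -0.468  0.11 ]
-38.91299166806801
[ 0.43128969 -0.3481684   0.04952952] [ 0.3335833 -0.2692927  0.083176 ]
n 20 shift [10.  10.6  2.6] turn [-4.4   0.91  5.2 ] total [199.3 212.3  51.9] [-87.9  18.2 104. ]
n 5 shift [  0.   0. -40.] turn [0. 0. 0.] total [   0.    0. -200.] [0. 0. 0.]
n 4 shift [ 24.4 -19.7  -8.4] turn [0. 0. 0.] total [ 97.7 -78.9 -33.6] [0. 0. 0.]
```

drive_tool:
  increments:
    - [[10,10.6,2.6],[-4.4,0.91,5.2],1]
    - [[10,10.6,2.6],[-4.4,0.91,5.2],1]
    - [[10,10.6,2.6],[-4.4,0.91,5.2],1]
    - [[10,10.6,2.6],[-4.4,0.91,5.2],1]
    - [[10,10.6,2.6],[-4.4,0.91,5.2],1]
    - [[10,10.6,2.6],[-4.4,0.91,5.2],1]
    - [[10,10.6,2.6],[-4.4,0.91,5.2],1]
    - [[10,10.6,2.6],[-4.4,0.91,5.2],1]

```text
clock: 1.92
eef_pos: [0.2148, -0.3962, 0.2527]
tool_rot: [0.83, 0.468, -0.101, 0.287]
ft_force: [0.1, 0.9, 0.2]
grip_width: 0.0857
grasp_force: 0.0
```

drive_tool:
  increments:
    - [[10,10.6,2.6],[-4.4,0.91,5.2],1]
    - [[10,10.6,2.6],[-4.4,0.91,5.2],1]
    - [[10,10.6,2.6],[-4.4,0.91,5.2],1]
    - [[10,10.6,2.6],[-4.4,0.91,5.2],1]
    - [[10,10.6,2.6],[-4.4,0.91,5.2],1]
    - [[10,10.6,2.6],[-4.4,0.91,5.2],1]
    - [[10,10.6,2.6],[-4.4,0.91,5.2],1]
    - [[10,10.6,2.6],[-4.4,0.91,5.2],1]

```text
clock: 2.58
eef_pos: [0.3014, -0.3135, 0.2914]
tool_rot: [0.485, 0.694, -0.178, 0.501]
ft_force: [1.0, 0.6, 1.2]
grip_width: 0.0854
grasp_force: 0.0
```

drive_tool:
  increments:
    - [[10,10.6,2.6],[-4.4,0.91,5.2],1]
    - [[10,10.6,2.6],[-4.4,0.91,5.2],1]
    - [[10,10.6,2.6],[-4.4,0.91,5.2],1]
    - [[10,10.6,2.6],[-4.4,0.91,5.2],1]
    - [[0,0,0],[0,0,0],1]

```text
clock: 3.0
eef_pos: [0.3524, -0.2762, 0.3461]
tool_rot: [0.275, 0.763, -0.202, 0.549]
ft_force: [-0.9, 0.1, -0.3]
grip_width: 0.0853
grasp_force: 0.0
```

Run:
```python
from h import *
st();R=tool(-38.9,15);plan([.3336,-.2693,.083],R)
```

```text
Traceback (most recent call last):
  File "h.py", line 22, in st
    o=get_obs();print(o["clock"],o["eef_pos"].round(4),"j",o["joint_pos"].round(2),"z",Ro.from_quat(o["tool_rot"]).as_matrix()[:,2].round(3),"y",Ro.from_quat(o["tool_rot"]).as_matrix()[:,1].round(3),"F",o["ft_force"].round(1),o["grip_width"].round(4),round(float(o["grasp_force"]),1))
                                                                                                                                                                                                                                  ^^^^^^^^^^^^^^^^^^^^^
AttributeError: 'float' object has no attribute 'round'
```

```bash
sed -i 's/o\["grip_width"\].round(4)/round(o["grip_width"],4)/' h.py
python3 - <<'E'
from h import *
st();R=tool(-38.9,15);plan([.3336,-.2693,.083],R)
E
```

```text
3.0 [ 0.3524 -0.2762  0.3461] j [-0.6  -0.63 -1.09 -0.13 -0.09  0.02] z [ 0.727 -0.61  -0.316] y [ 0.641  0.767 -0.006] F [-0.9  0.1 -0.3] 0.0853 0.0
n 7 shift [ -2.7   1.  -37.6] turn [-0.27 -0.41  0.14] total [ -18.8    6.9 -263.1] [-1.9 -2.9  1. ]
```

Run:
```python
from h import *
R=tool(-38.9,15);plan([.4313,-.348,.19],R)
```

```text
n 5 shift [ 15.8 -14.4 -31.2] turn [-0.38 -0.58  0.2 ] total [  78.9  -71.8 -156.1] [-1.9 -2.9  1. ]
```

drive_tool:
  increments:
    - [[15.8,-14.4,-31.2],[-0.38,-0.58,0.2],1]
    - [[15.8,-14.4,-31.2],[-0.38,-0.58,0.2],1]
    - [[15.8,-14.4,-31.2],[-0.38,-0.58,0.2],1]
    - [[15.8,-14.4,-31.2],[-0.38,-0.58,0.2],1]
    - [[15.8,-14.4,-31.2],[-0.38,-0.58,0.2],1]
    - [[0,0,0],[0,0,0],1]

```text
clock: 3.5
eef_pos: [0.4587, -0.3698, 0.2142]
tool_rot: [0.278, 0.776, -0.189, 0.533]
ft_force: [-0.9, 1.8, -3.4]
grip_width: 0.0855
grasp_force: 0.0
```

Run:
```python
from h import *
st();R=tool(-38.9,15);plan([.4313,-.348,.05],R)
c=camera("scene");cv2.imwrite("pics/pre.png",cv2.resize(c["image"][60:240,190:400,::-1],None,fx=3,fy=3))
```

```text
3.5 [ 0.4587 -0.3698  0.2142] j [-0.67  0.16 -1.08 -0.88 -0.01  0.01] z [ 0.723 -0.59  -0.36 ] y [0.633 0.774 0.002] F [-0.9  1.8 -3.4] 0.0855 0.0
n 5 shift [ -5.5   4.4 -32.8] turn [-0.78 -0.93  0.07] total [ -27.4   21.8 -164.2] [-3.9 -4.7  0.4]
```

View pics/pre.png

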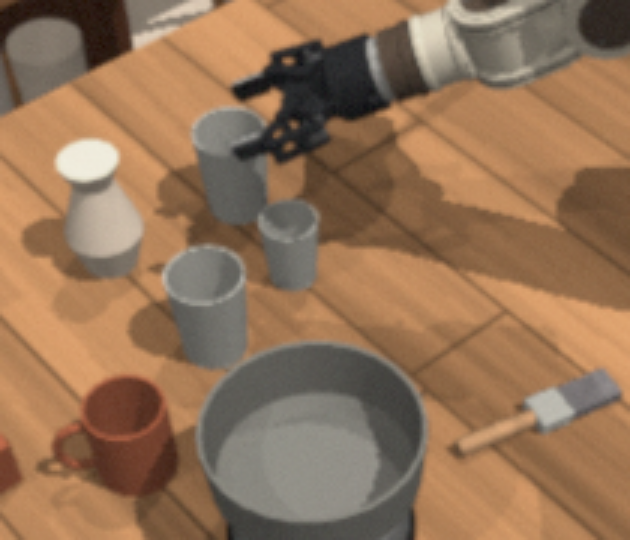

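```bash
cat >> h.py <<'E'
D=[(.2405,.235,1.5708,.5000,.2313),(-.63,.46,.322,.4477,.3461),(.16,1.24,.368,.5892,.2142)]
A=[];Y=[]
for j,f,s,r,z in D:
    A+=[[np.cos(j),np.sin(j),np.cos(f),np.cos(s),0],[-np.sin(j),np.cos(j),-np.sin(f),-np.sin(s),1]];Y+=[r,z]
P,res,_,_=np.linalg.lstsq(np.array(A),np.array(Y),rcond=None)
def ik(r,z,ps):
    from scipy.optimize import least_squares
    a,b,F,L,h=P
    f=lambda q:[a*np.cos(q[0])+b*np.sin(q[0])+F*np.cos(q[0]-q[1])+L*np.cos(ps)-r,h-a*np.sin(q[0])+b*np.cos(q[0])-F*np.sin(q[0]-q[1])-L*np.sin(ps)-z]
    s=least_squares(f,[.3,-.8]);return s.x.round(2),round(float(ps-s.x[0]+s.x[1]),2),round(s.cost,5)
E
python3 - <<'E'
from h import *
print("P",P,np.array(A)@P-Y)
for p in(0,15,25,35,45,55):
    t=np.radians(p);print(p,ik(.53+.025*np.cos(t),.056-.025*np.sin(t),t),ik(.53+.025*np.cos(t),.19-.025*np.sin(t),t), "mill",ik(.613+.025*np.cos(t),.235-.025*np.sin(t),t))
E
```

```text
P [0.00233967 0.49346637 0.3929914  0.40586538 0.24798844] [ 0.00199851 -0.0019756   0.000614   -0.00090849 -0.00193772  0.00288408]
0 (array([ 1.57, -1.07]), -2.64, np.float64(0.0)) (array([ 1.18, -1.29]), -2.47, np.float64(0.0)) mill (array([ 0.72, -1.09]), -1.82, np.float64(0.0))
15 (array([ 1.25, -1.22]), -2.21, np.float64(0.0)) (array([ 0.54, -1.27]), -1.55, np.float64(0.0)) mill (array([ 0.32, -1.03]), -1.08, np.float64(0.0))
25 (array([ 0.9 , -1.21]), -1.68, np.float64(0.0)) (array([ 0.18, -1.15]), -0.9, np.float64(0.0)) mill (array([ 0.14, -0.91]), -0.61, np.float64(0.0))
35 (array([ 0.56, -1.13]), -1.08, np.float64(0.0)) (array([ 0.01, -1.  ]), -0.4, np.float64(0.0)) mill (array([ 0.06, -0.76]), -0.21, np.float64(0.0))
45 (array([ 0.36, -0.99]), -0.57, np.float64(0.0)) (array([-0.03, -0.83]), -0.01, np.float64(0.0)) mill (array([ 0.06, -0.59]), 0.14, np.float64(0.0))
55 (array([ 0.28, -0.84]), -0.16, np.float64(0.0)) (array([-0.  , -0.66]), 0.3, np.float64(0.0)) mill (array([ 0.1 , -0.41]), 0.45, np.float64(0.0))
```

Run:
```python
from h import *
t=np.radians(42);R=tool(-38.9,42);z=R.as_matrix()[:,2];g=np.array([.4125,-.333,.06])+.022*z
for d in(.14,.1,.05,0):
    q=g-d*z;print(q.round(4),ik(np.hypot(q[0],q[1]),q[2],t))
plan(g-.14*z,R);plan(g,R,g-.14*z,R)
for rr in(.63,.65,.67):
  for zz in (.235,.25): print(rr,zz,ik(rr+.02,zz,np.radians(15)))
```

```text
[ 0.3443 -0.2779  0.139 ] (array([-0.17, -1.14]), -0.24, np.float64(0.0))
[ 0.3674 -0.2966  0.1122] (array([ 0.01, -1.13]), -0.41, np.float64(0.0))
[ 0.3963 -0.3199  0.0787] (array([ 0.21, -1.1 ]), -0.58, np.float64(0.0))
[ 0.4252 -0.3433  0.0453] (array([ 0.38, -1.04]), -0.69, np.float64(0.0))
n 5 shift [-22.6  18.1 -16.3] turn [2.68 3.33 0.07] total [-113.2   90.6  -81.4] [13.4 16.6  0.4]
n 4 shift [ 20.2 -16.3 -23.4] turn [0. 0. 0.] total [ 81.  -65.3 -93.7] [0. 0. 0.]
0.63 0.235 (array([ 0.3 , -0.99]), -1.03, np.float64(0.0))
0.63 0.25 (array([ 0.25, -0.97]), -0.97, np.float64(0.0))
0.65 0.235 (array([ 0.33, -0.94]), -1.0, np.float64(0.0))
0.65 0.25 (array([ 0.28, -0.93]), -0.94, np.float64(0.0))
0.67 0.235 (array([ 0.35, -0.89]), -0.98, np.float64(0.0))
0.67 0.25 (array([ 0.3 , -0.88]), -0.92, np.float64(0.0))
```

Run:
```python
from h import *
R=tool(-38.9,42);z=R.as_matrix()[:,2];g=np.array([.4125,-.333,.06])+.022*z
for h in(.13,.06):print(ik(np.hypot(*g[:2]),g[2]+h,np.radians(42)))
plan(g+[0,0,.13],R)
```

```text
(array([-0.04, -0.88]), -0.11, np.float64(0.0))
(array([ 0.16, -0.98]), -0.41, np.float64(0.0))
n 4 shift [ -8.1   6.3 -11.3] turn [3.35 4.16 0.09] total [-32.2  25.3 -45.1] [13.4 16.6  0.4]
```

drive_tool:
  increments:
    - [[-8.1,6.3,-11.3],[3.35,4.16,0.09],1]
    - [[-8.1,6.3,-11.3],[3.35,4.16,0.09],1]
    - [[-8.1,6.3,-11.3],[3.35,4.16,0.09],1]
    - [[-8.1,6.3,-11.3],[3.35,4.16,0.09],1]
    - [[0,0,0],[0,0,0],1]
    - [[0,0,0],[0,0,0],1]

```text
clock: 4.05
eef_pos: [0.4296, -0.3462, 0.201]
tool_rot: [0.299, 0.848, -0.145, 0.412]
ft_force: [0.4, -0.6, -0.7]
grip_width: 0.0856
grasp_force: 0.0
```

Run:
```python
from h import *
st();R=tool(-38.9,42);z=R.as_matrix()[:,2];g=np.array([.4125,-.333,.06])+.022*z
plan(g,R,smax=25)
```

```text
4.05 [ 0.4296 -0.3462  0.201 ] j [-0.68 -0.08 -0.9  -0.15  0.   -0.  ] z [ 0.612 -0.493 -0.618] y [0.627 0.779 0.   ] F [ 0.4 -0.6 -0.7] 0.0856 0.0
n 7 shift [ -0.6   0.4 -22.2] turn [ 0.34  0.42 -0.01] total [  -4.4    2.9 -155.7] [ 2.4  3.  -0.1]
```

drive_tool:
  increments:
    - [[-0.6,0.4,-22.2],[0.34,0.42,0],1]
    - [[-0.6,0.4,-22.2],[0.34,0.42,0],1]
    - [[-0.6,0.4,-22.2],[0.34,0.42,0],1]
    - [[-0.6,0.4,-22.2],[0.34,0.42,0],1]
    - [[0,0,0],[0,0,0],1]

```text
clock: 4.47
eef_pos: [0.424, -0.3419, 0.103]
tool_rot: [0.303, 0.859, -0.137, 0.389]
ft_force: [-0.9, 0.4, -0.7]
grip_width: 0.0858
grasp_force: 0.0
```

Run:
```python
from h import *
st();R=tool(-38.9,42);z=R.as_matrix()[:,2];g=np.array([.4125,-.333,.06])+.022*z
plan(g,R,smax=20)
c=camera("scene");cv2.imwrite("pics/pre2.png",cv2.resize(c["image"][80:210,220:350,::-1],(560,560),interpolation=3))
```

```text
4.4667 [ 0.424  -0.3419  0.103 ] j [-0.68  0.16 -1.01 -0.45  0.   -0.  ] z [ 0.586 -0.471 -0.66 ] y [0.626 0.779 0.   ] F [-0.9  0.4 -0.7] 0.0858 0.0
n 3 shift [  0.4  -0.4 -19.2] turn [ 0.15  0.19 -0.04] total [  1.2  -1.3 -57.7] [ 0.4  0.6 -0.1]
```

View pics/pre2.png

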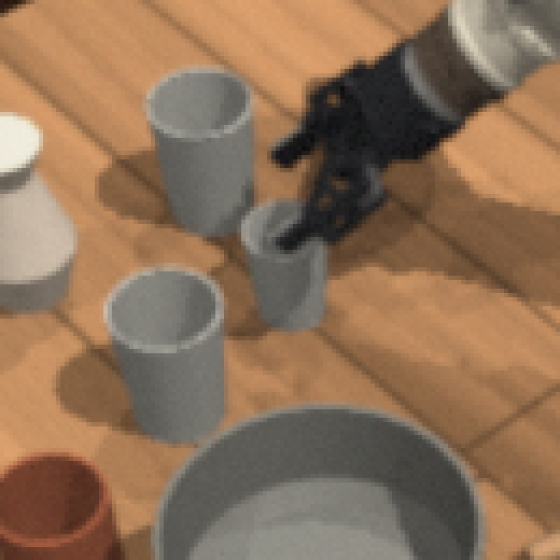

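The fingers straddle the small beaker's rim: tips near crop px (295,155) and (290,240), rim between them. I'll descend the rest of the way and close.

drive_tool:
  increments:
    - [[0.4,-0.4,-19.2],[0.15,0.19,0],1]
    - [[0.4,-0.4,-19.2],[0.15,0.19,0],1]
    - [[0.4,-0.4,-19.2],[0.15,0.19,0],1]
    - [[0,0,0],[0,0,0],1]

```text
clock: 4.85
eef_pos: [0.427, -0.3445, 0.0474]
tool_rot: [0.303, 0.861, -0.135, 0.385]
ft_force: [-0.6, -0.0, -0.7]
grip_width: 0.0857
grasp_force: 0.0
```

Run:
```python
from h import *
st()
c=camera("top");cv2.imwrite("pics/x.png",c["image"])
for q in("cup",):
  for s in silhouettes(q,c): print(s["bbox"],s["conf"])
for k in(-.0428,.0428):
  o=get_obs();R=Ro.from_quat(o["tool_rot"]).as_matrix();print(proj(c,o["eef_pos"]-.013*R[:,2]+k*R[:,1]))
```

```text
4.85 [ 0.427  -0.3445  0.0474] j [-0.68  0.36 -1.04 -0.67  0.   -0.  ] z [ 0.581 -0.466 -0.667] y [0.626 0.78  0.   ] F [-0.6 -0.  -0.7] 0.0857 0.0
[443.4, 258.9, 480.6, 294.4] 0.81
[455.6, 313.4, 487.6, 341.3] 0.73
[506.2, 318.9, 548.8, 352.0] 0.65
[486.98695122 334.35845749]
[460.92165441 313.07468756]
```

No contact and the cup hasn't moved. Closing.

drive_tool:
  increments:
    - [[0,0,0],[0,0,0],0.6]
    - [[0,0,0],[0,0,0],0.3]
    - [[0,0,0],[0,0,0],0]
    - [[0,0,0],[0,0,0],0]
    - [[0,0,0],[0,0,0],0]
    - [[0,0,0],[0,0,0],0]
    - [[0,0,0],[0,0,0],0]
    - [[0,0,0],[0,0,0],0]

```text
clock: 5.62
eef_pos: [0.4288, -0.346, 0.052]
tool_rot: [0.302, 0.86, -0.137, 0.388]
ft_force: [-2.3, 0.5, 4.4]
grip_width: 0.0646
grasp_force: 64.0
```

drive_tool:
  increments:
    - [[0,0,5],[0,0,0],0]
    - [[0,0,15],[0,0,0],0]
    - [[0,0,25],[0,0,0],0]
    - [[0,0,30],[0,0,0],0]
    - [[0,0,35],[0,0,0],0]
    - [[0,0,40],[0,0,0],0]
    - [[0,0,40],[0,0,0],0]
    - [[0,0,10],[0,0,0],0]

```text
clock: 6.28
eef_pos: [0.4297, -0.3466, 0.2601]
tool_rot: [0.302, 0.858, -0.138, 0.392]
ft_force: [1.8, -0.6, -0.7]
grip_width: 0.0646
grasp_force: 66.5
```

Run:
```python
from h import *
st()
c=camera("scene");save(c,"lift.png")
cv2.imwrite("pics/lift.png",cv2.resize(c["image"][40:240,200:400,::-1],(560,560),interpolation=3))
m=np.array([.611,-.0365]);u=m/np.linalg.norm(m);az=np.degrees(np.arctan2(m[1],m[0]))
# over mill: grasp 20mm beyond axis
R=tool(az,15);z=R.as_matrix()[:,2]
g=np.r_[m+.02*u,.25]+.022*z
mid=g+[0,0,.05]
print(az,g);plan(mid,R);
for a in(60,100,130,150,165):
  c=(R*Ro.from_rotvec([0,0,np.radians(a)])*tool(-38.9,42).inv()*Ro.from_euler('z',0)).as_matrix()@[0,0,1];print(a,c.round(2))
```

```text
6.2833 [ 0.4297 -0.3466  0.2601] j [-0.68 -0.18 -0.74  0.15  0.   -0.  ] z [ 0.59  -0.473 -0.654] y [ 0.626  0.78  -0.   ] F [ 1.8 -0.6 -0.7] 0.0646 66.5
-3.4186801438982926 [ 0.65217696 -0.03895983  0.24430598]
n 10 shift [22.2 30.8  3.5] turn [-0.94 -2.45  3.47] total [222.2 307.8  34.5] [ -9.4 -24.5  34.7]
60 [-0.59 -0.61  0.53]
100 [-0.72 -0.69  0.05]
130 [-0.8  -0.52 -0.29]
150 [-0.83 -0.32 -0.45]
165 [-0.84 -0.14 -0.52]
```

View pics/lift.png

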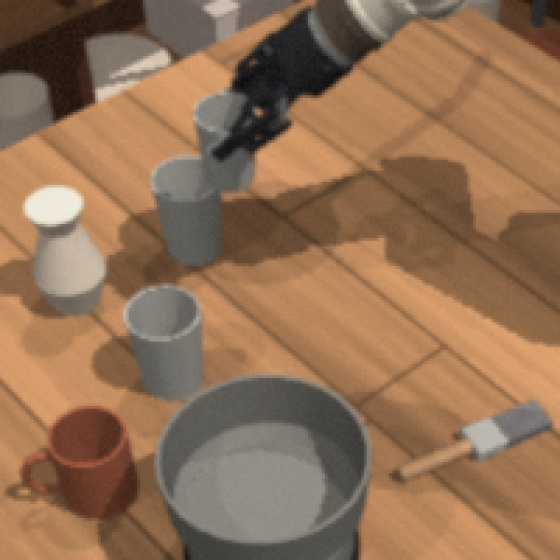

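drive_tool:
  increments:
    - [[22.2,30.8,8],[-0.94,-2.45,3.47],0]
    - [[22.2,30.8,8],[-0.94,-2.45,3.47],0]
    - [[22.2,30.8,8],[-0.94,-2.45,3.47],0]
    - [[22.2,30.8,8],[-0.94,-2.45,3.47],0]
    - [[22.2,30.8,2],[-0.94,-2.45,3.47],0]
    - [[22.2,30.8,0],[-0.94,-2.45,3.47],0]
    - [[22.2,30.8,0],[-0.94,-2.45,3.47],0]
    - [[22.2,30.8,0],[-0.94,-2.45,3.47],0]

```text
clock: 7.0
eef_pos: [0.6041, -0.0963, 0.2816]
tool_rot: [0.08, 0.82, -0.041, 0.565]
ft_force: [0.4, -0.7, -1.5]
grip_width: 0.0642
grasp_force: 66.7
```

drive_tool:
  increments:
    - [[22.2,30.8,0],[-0.94,-2.45,3.47],0]
    - [[22.2,30.8,0],[-0.94,-2.45,3.47],0]
    - [[0,0,0],[0,0,0],0]
    - [[0,0,0],[0,0,0],0]

```text
clock: 7.33
eef_pos: [0.6485, -0.0355, 0.2786]
tool_rot: [0.023, 0.8, -0.017, 0.599]
ft_force: [-0.3, -0.7, -2.0]
grip_width: 0.0643
grasp_force: 67.1
```

Run:
```python
from h import *
st();R=tool(-3.4,15);z=R.as_matrix()[:,2];g=np.array([.652,-.039,.250])
plan(g,R);R2=tool(-3.4,15,75);plan(g,R2,g,R,amax=6);R3=tool(-3.4,15,150);plan(g,R3,g,R2,amax=6)
```

```text
7.3333 [ 0.6485 -0.0355  0.2786] j [-0.05  0.13 -0.93 -0.77 -0.01  0.  ] z [ 0.958 -0.055 -0.282] y [0.058 0.998 0.001] F [-0.3 -0.7 -2. ] 0.0643 67.1
n 1 shift [  3.5  -3.5 -28.6] turn [-0.11 -1.35 -0.08] total [  3.5  -3.5 -28.6] [-0.1 -1.3 -0.1]
n 13 shift [0. 0. 0.] turn [ 5.56 -0.33 -1.49] total [0. 0. 0.] [ 72.3  -4.3 -19.4]
n 13 shift [0. 0. 0.] turn [ 5.56 -0.33 -1.49] total [0. 0. 0.] [ 72.3  -4.3 -19.4]
```

drive_tool:
  increments:
    - [[0.5,-0.5,-3],[5.56,-0.33,-1.49],0]
    - [[0.5,-0.5,-3],[5.56,-0.33,-1.49],0]
    - [[0.5,-0.5,-3],[5.56,-0.33,-1.49],0]
    - [[0.5,-0.5,-3],[5.56,-0.33,-1.49],0]
    - [[0.5,-0.5,-3],[5.56,-0.33,-1.49],0]
    - [[0.5,-0.5,-3],[5.56,-0.33,-1.49],0]
    - [[0.5,-0.5,-3],[5.56,-0.33,-1.49],0]
    - [[0,0,-3],[5.56,-0.33,-1.49],0]

```text
clock: 8.0
eef_pos: [0.6518, -0.0416, 0.2587]
tool_rot: [0.333, 0.724, 0.225, 0.56]
ft_force: [0.8, -0.4, -1.9]
grip_width: 0.0641
grasp_force: 67.1
```

drive_tool:
  increments:
    - [[0,0,-1],[5.56,-0.33,-1.49],0]
    - [[0,0,-1],[5.56,-0.33,-1.49],0]
    - [[0,0,0],[5.56,-0.33,-1.49],0]
    - [[0,0,0],[3,-0.18,-0.8],0]
    - [[0,0,0],[3,-0.18,-0.8],0]
    - [[0,0,0],[3,-0.18,-0.8],0]
    - [[0,0,0],[3,-0.18,-0.8],0]
    - [[0,0,0],[3,-0.18,-0.8],0]

```text
clock: 8.67
eef_pos: [0.6518, -0.0415, 0.2568]
tool_rot: [0.521, 0.6, 0.378, 0.476]
ft_force: [-0.3, -0.4, -2.5]
grip_width: 0.0643
grasp_force: 67.2
```

Run:
```python
from h import *
st()
for a in range(70,160,10):
  R=tool(-3.4,15,a);e=Ro.from_quat(get_obs()["tool_rot"]);print(a,round(np.degrees((R*e.inv()).magnitude()),1),end=" ; ")
c=camera("scene");print([ (s["bbox"],s["conf"]) for s in silhouettes("ball1",c)])
```

```text
8.6667 [ 0.6518 -0.0415  0.2568] j [-0.08  0.22 -0.96 -0.92  0.03  1.38] z [ 0.964 -0.042 -0.262] y [0.266 0.172 0.949] F [-0.3 -0.4 -2.5] 0.0643 67.2
70 9.2 ; 80 1.2 ; 90 10.8 ; 100 20.8 ; 110 30.8 ; 120 40.8 ; 130 50.8 ; 140 60.8 ; 150 70.8 ; []
```

Roll is at 79°. I'll keep rolling slowly to about 125°.

drive_tool:
  increments:
    - [[0,0,0],[3,-0.18,-0.8],0]
    - [[0,0,0],[3,-0.18,-0.8],0]
    - [[0,0,0],[3,-0.18,-0.8],0]
    - [[0,0,0],[3,-0.18,-0.8],0]
    - [[0,0,0],[2.5,-0.15,-0.67],0]
    - [[0,0,0],[2.5,-0.15,-0.67],0]
    - [[0,0,0],[2.5,-0.15,-0.67],0]
    - [[0,0,0],[2.5,-0.15,-0.67],0]

```text
clock: 9.43
eef_pos: [0.6522, -0.0411, 0.2567]
tool_rot: [0.627, 0.485, 0.466, 0.394]
ft_force: [0.6, -0.5, -2.0]
grip_width: 0.0643
grasp_force: 67.3
```

drive_tool:
  increments:
    - [[0,0,0],[3,-0.18,-0.8],0]
    - [[0,0,0],[3,-0.18,-0.8],0]
    - [[0,0,0],[3,-0.18,-0.8],0]
    - [[0,0,0],[4,-0.24,-1.07],0]
    - [[0,0,0],[5,-0.3,-1.34],0]
    - [[0,0,0],[5,-0.3,-1.34],0]
    - [[0,0,0],[0,0,0],0]
    - [[0,0,0],[0,0,0],0]

```text
clock: 10.1
eef_pos: [0.6526, -0.0408, 0.2571]
tool_rot: [0.711, 0.344, 0.539, 0.292]
ft_force: [-0.8, 0.3, -0.8]
grip_width: 0.064
grasp_force: 67.3
```

drive_tool:
  increments:
    - [[0,0,0],[5,-0.3,-1.34],0]
    - [[0,0,0],[5,-0.3,-1.34],0]
    - [[0,0,0],[5,-0.3,-1.34],0]
    - [[0,0,0],[5,-0.3,-1.34],0]
    - [[0,0,0],[0,0,0],0]
    - [[0,0,0],[0,0,0],0]
    - [[0,0,0],[0,0,0],0]
    - [[0,0,0],[0,0,0],0]

```text
clock: 10.77
eef_pos: [0.653, -0.0404, 0.2568]
tool_rot: [0.76, 0.209, 0.584, 0.192]
ft_force: [-0.3, 0.7, 0.0]
grip_width: 0.064
grasp_force: 67.3
```

Run:
```python
from h import *
st()
c=camera("scene");t=camera("top");print([ (s["bbox"],s["conf"]) for s in silhouettes("ball1",c)],[ (s["bbox"],s["conf"]) for s in silhouettes("ball1",t)])
a=cv2.resize(c["image"][130:290,210:370,::-1],(400,400),interpolation=3);b=cv2.resize(t["image"][190:300,300:410,::-1],(400,400),interpolation=3)
cv2.imwrite("pics/pour.png",np.hstack([a,b]))
```

```text
10.7667 [ 0.653  -0.0404  0.2568] j [-0.07  0.24 -0.97 -0.97  0.02  2.55] z [ 0.969 -0.048 -0.243] y [ 0.093 -0.839  0.536] F [-0.3  0.7  0. ] 0.064 67.3
[] []
```

View pics/pour.png

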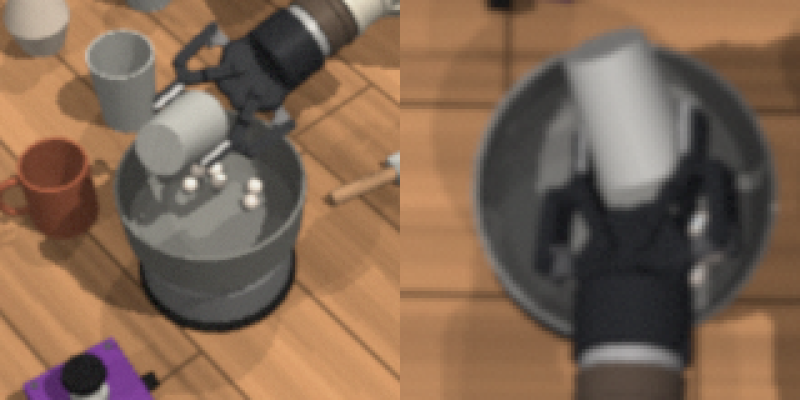

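The scene crop shows the balls on the mill bowl's floor around crop (190–255,170–200), and the cup is inverted over the bowl. I'll unroll and check the count.

drive_tool:
  increments:
    - [[0,0,3],[-6.7,0.4,1.8],0]
    - [[0,0,3],[-6.7,0.4,1.8],0]
    - [[0,0,3],[-6.7,0.4,1.8],0]
    - [[0,0,3],[-6.7,0.4,1.8],0]
    - [[0,0,3],[-6.7,0.4,1.8],0]
    - [[0,0,3],[-6.7,0.4,1.8],0]
    - [[0,0,3],[-6.7,0.4,1.8],0]
    - [[0,0,3],[-6.7,0.4,1.8],0]

```text
clock: 11.63
eef_pos: [0.6529, -0.0404, 0.2806]
tool_rot: [0.576, 0.546, 0.425, 0.436]
ft_force: [-0.4, 0.5, -2.0]
grip_width: 0.0639
grasp_force: 67.2
```

drive_tool:
  increments:
    - [[0,0,3],[-6.7,0.4,1.8],0]
    - [[0,0,3],[-6.7,0.4,1.8],0]
    - [[0,0,3],[-6.7,0.4,1.8],0]
    - [[0,0,3],[-6.7,0.4,1.8],0]
    - [[0,0,3],[-6.7,0.4,1.8],0]
    - [[0,0,3],[-6.7,0.4,1.8],0]
    - [[0,0,3],[-6.7,0.4,1.8],0]
    - [[0,0,0],[-6.7,0.4,1.8],0]

```text
clock: 12.3
eef_pos: [0.6531, -0.0403, 0.3025]
tool_rot: [0.258, 0.755, 0.168, 0.579]
ft_force: [-0.5, -0.7, -0.4]
grip_width: 0.0642
grasp_force: 67.2
```

Run:
```python
from h import *
st();R=tool(-38.9,41);z=R.as_matrix()[:,2]
plan([.4297,-.3466,.26],R)
```

```text
12.3 [ 0.6531 -0.0403  0.3025] j [-0.07  0.08 -0.9  -0.7   0.02  0.6 ] z [ 0.961 -0.046 -0.272] y [0.195 0.81  0.552] F [-0.5 -0.7 -0.4] 0.0642 67.2
n 10 shift [-22.3 -30.6  -4.3] turn [-2.04  3.39 -1.79] total [-223.4 -306.3  -42.5] [-20.4  33.9 -17.9]
```

drive_tool:
  increments:
    - [[-22.3,-30.6,-2],[-2.04,3.39,-1.79],0]
    - [[-22.3,-30.6,-2],[-2.04,3.39,-1.79],0]
    - [[-22.3,-30.6,-2],[-2.04,3.39,-1.79],0]
    - [[-22.3,-30.6,-2],[-2.04,3.39,-1.79],0]
    - [[-22.3,-30.6,-2],[-2.04,3.39,-1.79],0]
    - [[-22.3,-30.6,-5],[-2.04,3.39,-1.79],0]
    - [[-22.3,-30.6,-5],[-2.04,3.39,-1.79],0]
    - [[-22.3,-30.6,-7],[-2.04,3.39,-1.79],0]

```text
clock: 12.97
eef_pos: [0.4734, -0.2865, 0.2758]
tool_rot: [0.3, 0.846, -0.078, 0.434]
ft_force: [1.8, -0.5, -1.4]
grip_width: 0.0641
grasp_force: 67.3
```

drive_tool:
  increments:
    - [[-22.3,-30.6,-7],[-2.04,3.39,-1.79],0]
    - [[-22.3,-30.6,-7],[-2.04,3.39,-1.79],0]
    - [[0,0,0],[0,0,0],0]
    - [[0,0,0],[0,0,0],0]

```text
clock: 13.3
eef_pos: [0.4293, -0.3472, 0.2604]
tool_rot: [0.307, 0.857, -0.137, 0.391]
ft_force: [-0.4, 0.7, -0.6]
grip_width: 0.0639
grasp_force: 67.3
```

Run:
```python
from h import *
st()
R=Ro.from_quat([.302,.86,-.137,.388]);plan([.4288,-.346,.07],R,smax=38)
t=camera("top");c=camera("scene")
a=cv2.resize(t["image"][190:300,300:410,::-1],(400,400),interpolation=3);b=cv2.resize(t["image"][270:370,430:530,::-1],(400,400),interpolation=3)
cv2.imwrite("pics/after.png",np.hstack([a,b]))
```

```text
13.3 [ 0.4293 -0.3472  0.2604] j [-0.68 -0.18 -0.74  0.16 -0.    0.01] z [ 0.585 -0.475 -0.657] y [0.633 0.774 0.004] F [-0.4  0.7 -0.6] 0.0639 67.3
n 6 shift [ -0.1   0.2 -31.7] turn [-0.01  0.07  0.09] total [  -0.5    1.2 -190.4] [-0.   0.4  0.5]
```

View pics/after.png

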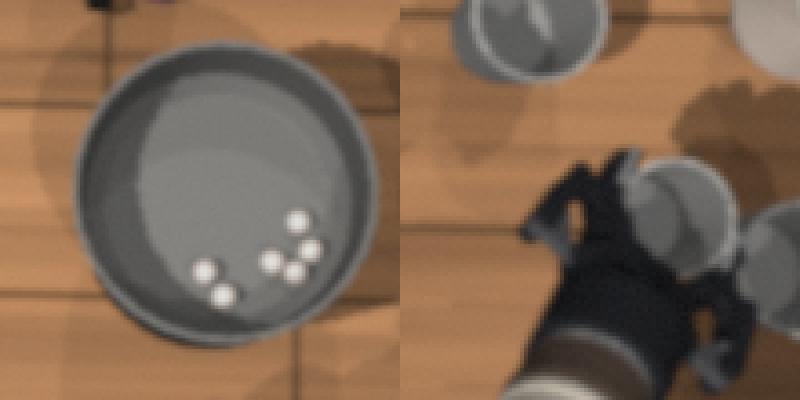

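All six balls lie in the mill bowl at left-crop (203–310,220–297), and the beaker is empty. Setting it down.

drive_tool:
  increments:
    - [[-0.1,0.2,-30],[0,0.07,0.09],0]
    - [[-0.1,0.2,-35],[0,0.07,0.09],0]
    - [[-0.1,0.2,-35],[0,0.07,0.09],0]
    - [[-0.1,0.2,-35],[0,0.07,0.09],0]
    - [[-0.1,0.2,-35],[0,0.07,0.09],0]
    - [[-0.1,0.2,-22],[0,0.07,0.09],0]
    - [[0,0,0],[0,0,0],0]
    - [[0,0,0],[0,0,0],0]

```text
clock: 14.07
eef_pos: [0.4292, -0.3435, 0.0664]
tool_rot: [0.301, 0.861, -0.135, 0.386]
ft_force: [-0.5, -0.6, -0.3]
grip_width: 0.0641
grasp_force: 67.3
```

Run:
```python
from h import *
st();R=Ro.from_quat([.302,.86,-.137,.388]);plan([.4288,-.346,.054],R,smax=38)
```

```text
14.0667 [ 0.4292 -0.3435  0.0664] j [-0.68  0.29 -1.03 -0.59  0.   -0.  ] z [ 0.584 -0.465 -0.665] y [ 0.622  0.783 -0.001] F [-0.5 -0.6 -0.3] 0.0641 67.3
n 1 shift [ -0.4  -2.5 -12.4] turn [-0.21 -0.19 -0.24] total [ -0.4  -2.5 -12.4] [-0.2 -0.2 -0.2]
```

drive_tool:
  increments:
    - [[0,0,-4],[0,0,0],0]
    - [[0,0,-4],[0,0,0],0]
    - [[0,0,-3],[0,0,0],0]
    - [[0,0,-1],[0,0,0],0]
    - [[0,0,0],[0,0,0],0]

```text
clock: 14.48
eef_pos: [0.4298, -0.3454, 0.0576]
tool_rot: [0.301, 0.86, -0.137, 0.389]
ft_force: [0.3, -0.5, -0.4]
grip_width: 0.0637
grasp_force: 67.3
```

drive_tool:
  increments:
    - [[0,0,-1],[0,0,0],0]
    - [[0,0,-1],[0,0,0],0]
    - [[0,0,0],[0,0,0],0]

```text
clock: 14.73
eef_pos: [0.4294, -0.3452, 0.0547]
tool_rot: [0.301, 0.86, -0.136, 0.388]
ft_force: [-0.3, -0.4, -1.5]
grip_width: 0.0641
grasp_force: 67.3
```

drive_tool:
  increments:
    - [[0,0,-1],[0,0,0],0]
    - [[0,0,-1],[0,0,0],0]
    - [[0,0,-1],[0,0,0],0]
    - [[0,0,0],[0,0,0],0]

```text
clock: 15.07
eef_pos: [0.4297, -0.3455, 0.0519]
tool_rot: [0.301, 0.86, -0.137, 0.389]
ft_force: [-0.3, -0.1, 0.3]
grip_width: 0.0645
grasp_force: 67.3
```

drive_tool:
  increments:
    - [[0,0,-1],[0,0,0],0]
    - [[0,0,-1],[0,0,0],0]
    - [[0,0,0],[0,0,0],0]

```text
clock: 15.32
eef_pos: [0.431, -0.3464, 0.0522]
tool_rot: [0.301, 0.859, -0.137, 0.391]
ft_force: [-4.5, 3.6, 10.9]
grip_width: 0.0641
grasp_force: 67.4
```

Contact. I'll ease off 1 mm and open.

drive_tool:
  increments:
    - [[0,0,1],[0,0,0],0]
    - [[0,0,0],[0,0,0],0.8]
    - [[0,0,0],[0,0,0],1]
    - [[0,0,0],[0,0,0],1]
    - [[0,0,0],[0,0,0],1]
    - [[0,0,0],[0,0,0],1]
    - [[0,0,0],[0,0,0],1]

```text
clock: 15.9
eef_pos: [0.4293, -0.3451, 0.0504]
tool_rot: [0.301, 0.86, -0.136, 0.388]
ft_force: [-0.4, 0.2, -0.3]
grip_width: 0.0855
grasp_force: 0.0
```

drive_tool:
  increments:
    - [[0,0,8],[0,0,0],1]
    - [[0,0,15],[0,0,0],1]
    - [[0,0,20],[0,0,0],1]
    - [[0,0,30],[0,0,0],1]
    - [[0,0,35],[0,0,0],1]
    - [[0,0,40],[0,0,0],1]
    - [[0,0,40],[0,0,0],1]
    - [[0,0,20],[0,0,0],1]

```text
clock: 16.57
eef_pos: [0.4309, -0.3463, 0.266]
tool_rot: [0.3, 0.858, -0.138, 0.392]
ft_force: [0.5, -0.7, 0.8]
grip_width: 0.0853
grasp_force: 0.0
```

Run:
```python
from h import *
st();t=camera("top");c=camera("scene")
a=cv2.resize(c["image"][80:210,220:350,::-1],(400,400),interpolation=3);b=cv2.resize(t["image"][270:370,430:530,::-1],(400,400),interpolation=3)
cv2.imwrite("pics/placed.png",np.hstack([a,b]))
for s in silhouettes("cup",t): print(np.round(s["bbox"]),s["conf"])
# plunger target, tool down, y such that j6 stays near 0: y left at pitch 90
R=tool(33.6,89.9);p=np.array([.4735,.315,.20])
print(ik(np.hypot(p[0],p[1]),.12,np.pi/2))
mid=np.array([.42,-.02,.30]);Rm=tool(0,70)
plan(mid,Rm);plan(p,R,mid,Rm)
```

```text
16.5667 [ 0.4309 -0.3463  0.266 ] j [-0.68 -0.19 -0.73  0.17  0.   -0.  ] z [ 0.591 -0.472 -0.654] y [ 0.624  0.782 -0.001] F [ 0.5 -0.7  0.8] 0.0853 0.0
[443. 256. 480. 292.] 0.8
[458. 316. 489. 338.] 0.66
[505. 319. 549. 353.] 0.57
(array([0.44, 0.  ]), 1.13, np.float64(0.0))
n 9 shift [-1.2 36.2  4.2] turn [1.09 3.09 4.19] total [-10.4 325.9  37.7] [ 9.8 27.8 37.8]
n 9 shift [  5.9  37.2 -11.1] turn [-0.65  2.15  3.7 ] total [  53.5  335.  -100. ] [-5.8 19.3 33.3]
```

View pics/placed.png

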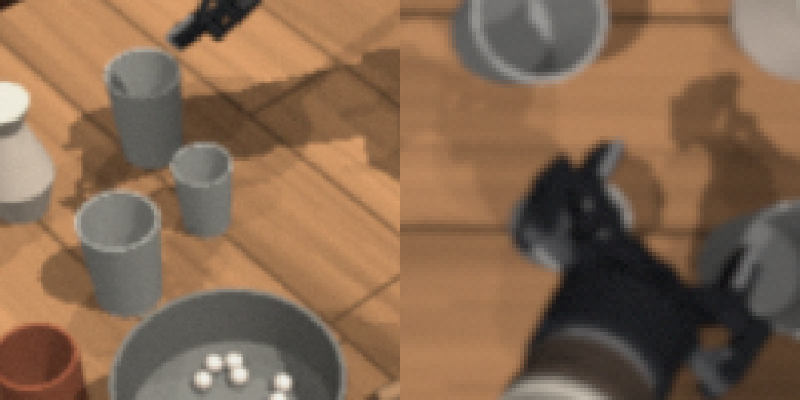

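The beaker stands upright and empty at left-crop (203,190). Next is the plunger: fingers shut, tool down.

drive_tool:
  increments:
    - [[-1.2,36.2,5],[1.09,3.09,4.19],0.5]
    - [[-1.2,36.2,5],[1.09,3.09,4.19],0]
    - [[-1.2,36.2,5],[1.09,3.09,4.19],0]
    - [[-1.2,36.2,5],[1.09,3.09,4.19],0]
    - [[-1.2,36.2,5],[1.09,3.09,4.19],0]
    - [[-1.2,36.2,5],[1.09,3.09,4.19],0]
    - [[-1.2,36.2,5],[1.09,3.09,4.19],0]
    - [[-1.2,36.2,3],[1.09,3.09,4.19],0]

```text
clock: 17.38
eef_pos: [0.4185, -0.0539, 0.295]
tool_rot: [0.033, 0.98, -0.015, 0.194]
ft_force: [0.9, -0.4, -1.2]
grip_width: -0.0004
grasp_force: 0.0
```

drive_tool:
  increments:
    - [[-1.2,36.2,0],[1.09,3.09,4.19],0]
    - [[5.9,37.2,-3],[-0.65,2.15,3.7],0]
    - [[5.9,37.2,-5],[-0.65,2.15,3.7],0]
    - [[5.9,37.2,-5],[-0.65,2.15,3.7],0]
    - [[5.9,37.2,-5],[-0.65,2.15,3.7],0]
    - [[5.9,37.2,-5],[-0.65,2.15,3.7],0]
    - [[5.9,37.2,-5],[-0.65,2.15,3.7],0]
    - [[5.9,37.2,-5],[-0.65,2.15,3.7],0]

```text
clock: 18.05
eef_pos: [0.4589, 0.2425, 0.2605]
tool_rot: [-0.228, 0.973, -0.001, 0.034]
ft_force: [0.9, -1.2, 0.0]
grip_width: -0.0001
grasp_force: 0.0
```

Run:
```python
from h import *
st();R=tool(33.6,89.9);plan([.4735,.315,.165],R)
```

```text
18.05 [0.4589 0.2425 0.2605] j [ 0.5   0.22  0.05  1.34 -0.02  0.04] z [ 0.066  0.013 -0.998] y [-0.444  0.896 -0.018] F [ 0.9 -1.2  0. ] -0.0001 0.0
n 4 shift [  3.7  18.1 -23.9] turn [-0.23  0.91  1.8 ] total [ 14.6  72.5 -95.5] [-0.9  3.6  7.2]
```

drive_tool:
  increments:
    - [[3.7,18.1,-15],[-0.23,0.91,1.8],0]
    - [[3.7,18.1,-20],[-0.23,0.91,1.8],0]
    - [[3.7,18.1,-25],[-0.23,0.91,1.8],0]
    - [[3.7,18.1,-28],[-0.23,0.91,1.8],0]
    - [[0,0,0],[0,0,0],0]
    - [[0,0,0],[0,0,0],0]

```text
clock: 18.55
eef_pos: [0.4724, 0.3126, 0.1705]
tool_rot: [-0.288, 0.958, -0.001, -0.001]
ft_force: [-0.6, -0.3, 0.5]
grip_width: -0.0001
grasp_force: 0.0
```

Run:
```python
from h import *
st();R=tool(33.6,89.9);plan([.4735,.315,.125],R)
```

```text
18.55 [0.4724 0.3126 0.1705] j [ 0.58  0.4   0.08  1.24 -0.    0.  ] z [-0.001 -0.001 -1.   ] y [-0.551  0.834 -0.001] F [-0.6 -0.3  0.5] -0.0001 0.0
n 2 shift [  0.6   1.2 -22.7] turn [ 0.07 -0.08  0.08] total [  1.1   2.4 -45.5] [ 0.1 -0.2  0.2]
```

drive_tool:
  increments:
    - [[0.5,1,-20],[0,0,0],0]
    - [[0.5,1,-17],[0,0,0],0]
    - [[0,0,-5],[0,0,0],0]
    - [[0,0,-4],[0,0,0],0]
    - [[0,0,-2],[0,0,0],0]
    - [[0,0,0],[0,0,0],0]
    - [[0,0,0],[0,0,0],0]

```text
clock: 19.13
eef_pos: [0.4763, 0.3156, 0.1288]
tool_rot: [-0.287, 0.958, 0.001, 0.005]
ft_force: [0.7, 0.6, -0.3]
grip_width: 0.0001
grasp_force: 0.0
```

drive_tool:
  increments:
    - [[-1,0,-4],[0,0,0],0]
    - [[-1,0,-3],[0,0,0],0]
    - [[0,0,-2],[0,0,0],0]
    - [[0,0,-2],[0,0,0],0]
    - [[0,0,0],[0,0,0],0]
    - [[0,0,0],[0,0,0],0]

```text
clock: 19.63
eef_pos: [0.4738, 0.3156, 0.117]
tool_rot: [-0.287, 0.958, 0.001, 0.004]
ft_force: [-0.8, -1.1, 4.6]
grip_width: 0.0002
grasp_force: 2.1
```

drive_tool:
  increments:
    - [[0,0,-2],[0,0,0],0]
    - [[0,0,-2],[0,0,0],0]
    - [[0,0,-1],[0,0,0],0]
    - [[0,0,0],[0,0,0],0]
    - [[0,0,0],[0,0,0],0]

```text
clock: 20.05
eef_pos: [0.4738, 0.3156, 0.1119]
tool_rot: [-0.287, 0.958, 0.001, 0.004]
ft_force: [-0.9, -0.4, 5.8]
grip_width: 0.0001
grasp_force: 2.9
```

drive_tool:
  increments:
    - [[0,0,-2],[0,0,0],0]
    - [[0,0,-1.5],[0,0,0],0]
    - [[0,0,0],[0,0,0],0]
    - [[0,0,0],[0,0,0],0]

```text
clock: 20.38
eef_pos: [0.4738, 0.3156, 0.1086]
tool_rot: [-0.287, 0.958, 0.001, 0.004]
ft_force: [-1.7, -1.1, 7.4]
grip_width: 0.0001
grasp_force: 3.5
```

Run:
```python
from h import *
z=[];f=[]
for i in range(10):
    c=camera("scene");o=get_obs();z.append(o["eef_pos"][2]);f.append(o["ft_force"][2])
print(np.mean(z),np.std(z),np.mean(f),np.std(f))
b=[s for s in silhouettes("plunger",c)];print([(np.round(s["bbox"],1),s["conf"]) for s in b])
for h in(.107,.095,.120,.108,.08):print(h,proj(c,[.4735,.315,h]).round(1))
cv2.imwrite("pics/press.png",cv2.resize(c["image"][240:320,380:460,::-1],(600,600),interpolation=3))
```

```text
0.10867189075718964 1.688690580316028e-05 6.994535933842231 0.39690888420917675
[(array([508.2, 329.1, 529.4, 345.4]), 0.77), (array([236.7, 272.7, 253.1, 288.7]), 0.72), (array([414.2, 264.5, 429.4, 276.4]), 0.68)]
0.107 [422.1 268.3]
0.095 [421.3 270.6]
0.12 [423.  265.7]
0.108 [422.2 268.1]
0.08 [420.3 273.5]
```

View pics/press.png

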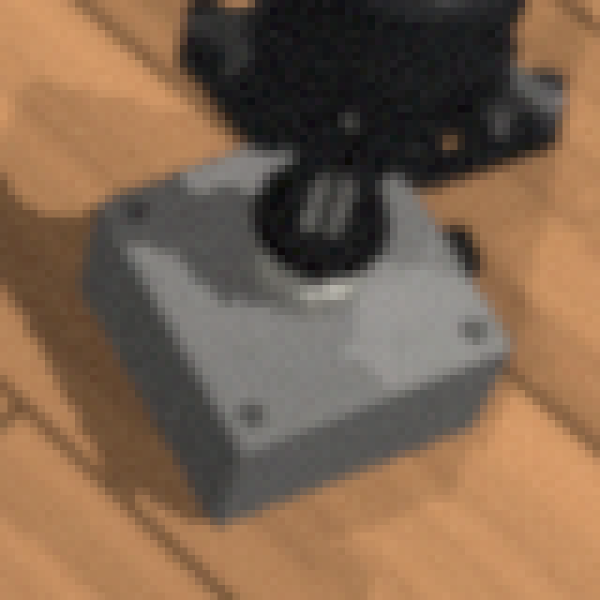

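The fingers press on the middle of the plunger (crop (325,215)), and about 11.3 mm is reached. Adding the last bit.

drive_tool:
  increments:
    - [[0,0,-0.7],[0,0,0],0]
    - [[0,0,0],[0,0,0],0]
    - [[0,0,0],[0,0,0],0]
    - [[0,0,0],[0,0,0],0]

```text
clock: 21.27
eef_pos: [0.4738, 0.3156, 0.108]
tool_rot: [-0.287, 0.958, 0.001, 0.004]
ft_force: [-2.5, -0.4, 7.9]
grip_width: 0.0002
grasp_force: 3.6
```

Run:
```python
from h import *
z=[];f=[]
for i in range(12):
    c=camera("top");o=get_obs();z.append(o["eef_pos"][2]);f.append(o["ft_force"][2])
print(np.mean(z),np.std(z),np.mean(f),o["clock"])
```

```text
0.10802010613951711 1.587638009290104e-05 7.012363232141716 21.8667
```

```bash
python3 -c "
from workcell import *
print(job_done())"
```

```text
the job is handed in; nothing more can be done
None
```

The job is handed in at about 22 s: all six balls are in the mill bowl, the empty beaker stands upright at its original spot, and the shut fingers hold the grey run box's plunger at about 12.0 mm by tool height (mean push about 7.0 N against the 7.7 N stated for half travel).

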